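# Register a painted panel on the stencilling board

### The arm

A 6-joint arm with a two-finger parallel gripper is mounted at the origin on the work surface. World frame = base frame: x ahead of the robot, y to its left, z up, the work surface at z = 0. Lengths are in mm, angles in rad, forces in N, time in s.
With the tool pointing down it reaches from about 275 to 1000 mm from the base axis. Payload 8.4 kg.
Tool frame: the origin (TCP) lies midway between the tips of the shut fingers; the grasp point (between the pads) lies 19 mm behind it; z points along the fingers, y is the line along which they close (so a half turn about z gives the same grasp; the last joint's range is limited). The gripper opens to 85 mm and grips with 20 to 120 N. Pads are 22 mm wide; open, the fingers measure 114 mm over their backs; the gripper's body (76 mm by 85 mm) begins 54 mm behind the grasp point. The pads swing forward as they close: fully open they stand 13 mm farther back than shut.
Start: joints at [1.142, 0.353, 1.633, -0, 1.155, -0.002], TCP at [258.724, 568.937, 231.281] pointing down, gripper open.
Joint ranges: [-2.63, 2.63], [-0.92, 2.1], [0.06, 2.66], [-1.3, 4.44], [0, 2.69], [-3.02, 3.02]. Speed limits (rad/s): [2.22, 2.22, 2.79, 3.14, 3.14, 3.14].

### API

Orientations are given as [roll, pitch, yaw] about the fixed x, y, z axes, in that order (R = Rz(yaw) Ry(pitch) Rx(roll)).
In Python, from rig import monitor, imaging, r gives the robot as it stands.
- The arm moves only by the tool drive_tool, never from a script. Its argument "plan" is a list of rows, each an object of numbers: "x", "y", "z": the shift along the tool's x, y, z in units of 50 mm (1.0 is 50 mm); "ax", "ay", "az": the turn, a rotation vector about the tool's x, y, z in units of 6 degrees (1.0 is 6 degrees); "hand": the finger opening in mm, from 0 to 85.4. In form: [{"x": .., "y": .., "z": .., "ax": .., "ay": .., "az": .., "hand": ..}, ...]. A call has 1 to 8 rows; each row is the pose to reach, as a shift and turn from the pose commanded when the call began, along the tool's axes at that moment; what a row does not reach only later rows make up. A row lasts 1/10 s, in which the tool goes at most 50 mm and 8.59 degrees, less where a joint would pass 70% of its speed; a pose out of reach is approached as far as the arm can. A call with a gripper value outside its range is refused whole. The fingers move at their own pace and stop on an object; "grip_force" is the grip in N (left out, the last holds). Time passes only in rows, so rows that repeat a pose let the fingers close. It gives the time, the measured TCP pose, the force, the opening and the grip force at its end, in the units of the state.
- monitor.sense(): the state, without advancing time (a new reading comes with each control period).
- imaging.grab_frame(name): name is "scene" or "top" or "wrist"; returns the picture (480x640x3 uint8, red, green, blue); there is no depth.
- imaging.camera_info(name): a dict with "mtx" (3x3 intrinsics, pixels), "dist" ([k1, k2, p1, p2, k3] as OpenCV has them; the pictures are not rectified), "R" (3x3) and "t" (3): a world point X has camera coordinates R X + t. Camera axes: x right, y down, z forward; pixel columns grow to the right and rows downward; lengths in mm; the calibration is good to about 2 mm. A picture is of the moment at which its call begins: read the wrist's pose just before it. camera_info takes no time and is no camera call; for the wrist camera it gives the pose at the moment of the call.
- r.sign_off(): hands the job in; it is judged then, once.
The state is a dict: "clock": time; "qpos": joint angles; "qvel": joint speeds; "joint_efforts": joint torques, N m; "eef_pos": TCP position; "tcp_rot": TCP orientation; "contact_force": force on the tool from outside, world axes, zero at the start; "wrist_torque": the same for the moment, N m; "opening": opening from 0.0 (shut) to 1.0 (fully open); "grasp_force": force on a finger pad.
Only numpy, scipy, OpenCV 4.12 (cv2) and the standard library are available. Lean on these libraries where they do the work, as an engineer would, in place of code of your own. Each camera call takes 0.05 s, during which the arm holds its last target. There are 200 camera calls.

### The job

Get the painted panel ready for its next stencil: push it across the stencilling board into the corner of the two fences, one long side flush along the long fence and one short side flush against the short fence, and push the sliding stop along its track from behind until its wooden face rests against the panel's free short side. Everything is pushed with the fingertips, nothing is pinched or lifted: touch the panel only by its edges, because the paint on its face is still fresh, and keep the fingers off the stop's wooden face. Leave the jar, spray can, bowl and brush where they are, and finish with the hand clear.

Things in the scene. Friction and masses are not known exactly. Their poses are not given: they have to be found in the camera images.
- board: the stencilling board, fixed to the bench: plywood 300 mm (its x) by 460 mm (its y) by 12 mm thick, its top 12 mm above the bench; two wooden fences and a sliding stop on it. Origin: centre of its underside, on the bench. x points away from the robot, y to its left, within 0.25 rad of yaw
- fence_corner (a point): inside corner of the two fences, at the board's top, at board (0.125, 0.150); axes as the board's. Both fences are 18 mm wide and 16 mm high above the board's top. Long fence: along y on the far side, inner face at board x = 0.125, from y = -0.120 to 0.168. Short fence: along x on the +y side, inner face at board y = 0.150, from x = -0.060 to 0.125
- panel: the painted panel, loose, lying face up about the middle of the board: a wooden panel 110 mm (its x) by 150 mm (its y) by 20 mm thick, about 0.24 kg. Origin: centre of its underside. Its axes start within 0.35 rad of the board's. Home in the corner, its 150 mm side along the long fence, its centre is at board (0.070, 0.075) and its free short side at board y = 0
- panel_center (a point): the middle of the panel, 9 mm above its underside; axes as the panel's
- face: the freshly painted top of the panel, 104 by 144 mm, from 18 to 20 mm above the panel's underside and 3 mm in from its edges; not to be touched. Origin: its centre, 18 mm above the panel's underside
- stop (a joint): travel of the sliding stop along the board's +y, m: 0 is fully back (wooden face at board y = -0.190), growing towards the short fence, largest 0.23. The face is at board y = joint - 0.190. It starts between 0 and 0.02; about 2 N of friction holds it where it is left; no spring
- stop_front (a point): middle of the stop's wooden face (its +y side, towards the panel), 12 mm above the board's top, at board x = 0.065; axes as the board's. The stop is a block 110 mm long (x), 36 mm thick (y, from this face to its flat aluminium back, where it is pushed), 24 mm high above the board; two bolt heads on top reach 28.5 mm. The wooden facing is 8 mm thick; fingers off it
- jar: small red-brown paint jar with white cap, 44 mm across, 55 mm high, standing on the board near its near right (-x, -y) corner; leave. Origin: centre of its underside
- spray_can: red spray can with white cap, 66 mm across, 176 mm high, on the bench left (+y) of the board; leave. Origin: centre of its underside
- bowl: blue mixing bowl, 116 mm across, 48 mm high, on the bench right (-y) of the board; leave. Origin: centre of its underside
- brush: paint brush, 200 mm long, lying on the bench beyond the board's far side, roughly parallel to the long fence; leave. Origin: under its middle
There are look-alikes about, which are no part of the job. There is more than one size of the panel; the one meant has the size given above.

How it is judged (in metres and radians):
At the end, for the whole second after the job is handed in: The panel lies flat and still on the board in the corner of the fences, its centre within 3 mm of the flush position both ways and square to the fences within 0.025 rad, and the stop's wooden face is within 3 mm of the panel's free short side (x of panel in the frame of board between 0.067 and 0.073 m and y of panel in the frame of board between 0.072 and 0.078 m and angle between the x axis of panel and the x axis of board, either way round below 0.025 rad and z of panel in the frame of board below 0.0145 m and angle between panel's own z axis and vertical below 0.03 rad and y of stop_front in the frame of panel above -0.078 m and linear speed of panel below 0.01 m/s and not (velocity of joint stop above 0.01 m/s)); the robot touches nothing.
It fails at once if the fresh paint on the panel's face is touched by the robot (over 1 N) (contact force between any of the fingers, the arm and face above 1 N).
It fails at once if the panel is lifted or tipped (over 6 mm off the board or 0.1 rad) (z of panel in the frame of board above 0.018 m or angle between panel's own z axis and vertical above 0.1 rad).
It fails at once if the stop is pinched or dragged by its wooden face (fingers press it with over 2 N) (contact force between the fingers and stop_c1 above 2 N).
It fails at once if the jar, spray can, bowl or brush is moved more than 15 mm (distance of any of jar, spray_can, bowl, brush from where it was at the start of the episode above 0.015 m).
It also fails if it takes over 64 s, if anything falls off the work surface, if the arm or the gripper's body presses on something with over 40 N, if the wrist force passes 120 N, or if a joint passes its speed limit or range.

## Working session

There is one attempt and no reset: what is moved stays moved. The work goes in short steps, Python scripts to look and compute and a tool call to move; the robot and the scene stay as the last step left them, time stands still between calls to the robot, and variables do not carry over. Pictures are saved under pics/ and viewed, at most 10 in all, crops included, and the job is handed in when it is done.

Besides the shell and the picture viewer there is one more tool, called as name(argument=value, ...) on one line, values as JSON. drive_tool: Moves the arm, as the interface text tells. Its arguments: {"type":"object","properties":{"plan":{"type":"array","items":{"type":"object","properties":{"x":{"type":"number"},"y":{"type":"number"},"z":{"type":"number"},"ax":{"type":"number"},"ay":{"type":"number"},"az":{"type":"number"},"hand":{"type":"number"}}}},"grip_force":{"type":"number"}},"required":["plan"]}

```bash
mkdir -p pics; ls
python3 - <<'E'
from rig import monitor, imaging, r
import cv2,numpy as np
s=monitor.sense(); print(s)
for n in ("top","scene"):
    im=imaging.grab_frame(n); cv2.imwrite(f"pics/{n}0.png",im[:,:,::-1])
    c=imaging.camera_info(n); print(n,{k:np.round(v,3).tolist() for k,v in c.items() if k in("mtx","dist","R","t")})
E
```

```text
pics
{'clock': 0.0, 'qpos': array([ 1.14161487e+00,  3.53651883e-01,  1.63415147e+00,  1.35181873e-06,
        1.15516545e+00, -2.40283624e-03]), 'qvel': array([ 1.06739145e-03, -9.30852764e-04,  1.84561900e-03, -1.00252126e-03,
        2.22636150e-04,  1.39980661e-05]), 'joint_efforts': array([-2.02167204e-03, -6.05236244e+01, -3.42079496e+01, -1.57206414e-04,
        9.07876936e-03,  4.33827864e-06]), 'eef_pos': array([258.51642139, 568.50754693, 230.55191695]), 'tcp_rot': array([-3.14021651e+00, -4.54263061e-06,  2.71481349e+00]), 'contact_force': array([-0.22407753, -0.71879825, -0.1390365 ]), 'wrist_torque': array([-0.01794459,  0.05420968,  0.0005701 ]), 'grasp_force': 0.0, 'opening': 0.998927873434497}
top {'mtx': [[444.244, 0.0, 319.211], [0.0, 444.244, 238.783], [0.0, 0.0, 1.0]], 'dist': [-0.062, 0.0, 0.0, 0.0, 0.0], 'R': [[0.011, -1.0, -0.001], [-0.99, -0.011, -0.142], [0.142, 0.003, -0.99]], 't': [43.262, 479.438, 993.535]}
scene {'mtx': [[588.564, 0.0, 311.91], [0.0, 588.564, 247.48], [0.0, 0.0, 1.0]], 'dist': [-0.135, 0.0, 0.0, 0.0, 0.0], 'R': [[0.874, 0.486, -0.023], [0.283, -0.546, -0.789], [-0.396, 0.683, -0.614]], 't': [-452.694, -59.54, 1539.028]}
```

View pics/top0.png

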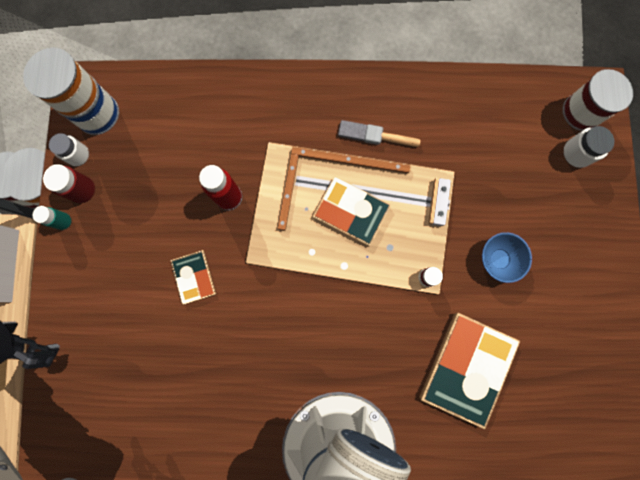

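View pics/scene0.png

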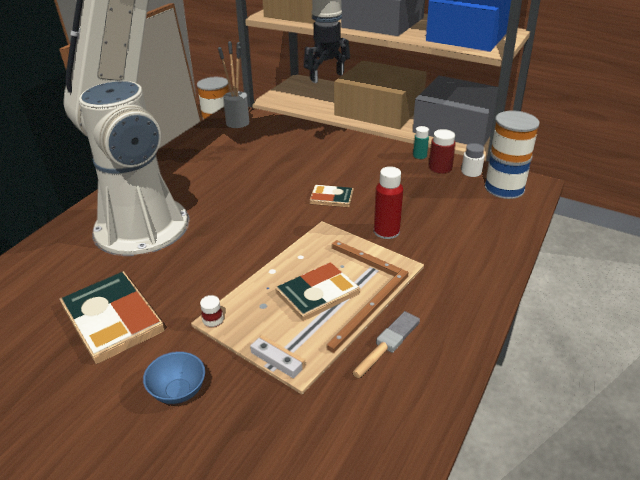

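The top view shows three candidates for the panel: one on the board (352,211), a small one at (193,277) and a large one at (470,370). By the description it is the one on the board. In the same view the stop is at (441,202), the jar at (431,277), the bowl at (507,258), the can at (220,187), the brush at (378,134), and the fence corner is near (297,157).

```bash
cat > h.py <<'E'
import cv2,numpy as np
def cast(c,px,z):
    u=cv2.undistortPoints(np.array(px,float).reshape(-1,1,2),np.array(c["mtx"]),np.array(c["dist"])).reshape(-1,2)
    R=np.array(c["R"]);t=np.array(c["t"]); o=-R.T@t
    d=np.c_[u,np.ones(len(u))]@R
    return o+d*((z-o[2])/d[:,2])[:,None]
def proj(c,P):
    return cv2.projectPoints(np.array(P,float).reshape(-1,1,3),cv2.Rodrigues(np.array(c["R"]))[0],np.array(c["t"]),np.array(c["mtx"]),np.array(c["dist"]))[0].reshape(-1,2)
E
python3 - <<'E'
import cv2,numpy as np
from h import *
from rig import imaging
im=cv2.imread("pics/top0.png"); c=imaging.camera_info("top")
cv2.imwrite("pics/crop0.png",cv2.resize(im[130:305,240:465],None,fx=3.4,fy=3.4,interpolation=cv2.INTER_CUBIC))
print("board rough",cast(c,[(268,143),(454,170),(440,294),(248,264)],12).round(1)[:,:2].tolist())
for p in [(352,211),(193,277),(470,370)]: print(cast(c,[p],32).round())
hsv=cv2.cvtColor(im,cv2.COLOR_BGR2HSV)
for p in [(260,200),(330,270),(400,280),(200,350)]: print(p,hsv[p[1],p[0]])
E
```

```text
board rough [[717.7, 176.6], [654.8, -277.6], [355.0, -234.8], [420.4, 215.2]]
[[546. -27.  32.]]
[[387. 338.  32.]]
[[ 185. -294.   32.]]
(260, 200) [ 19  87 242]
(330, 270) [ 21  81 247]
(400, 280) [ 19  90 242]
(200, 350) [  9 168 106]
```

View pics/crop0.png

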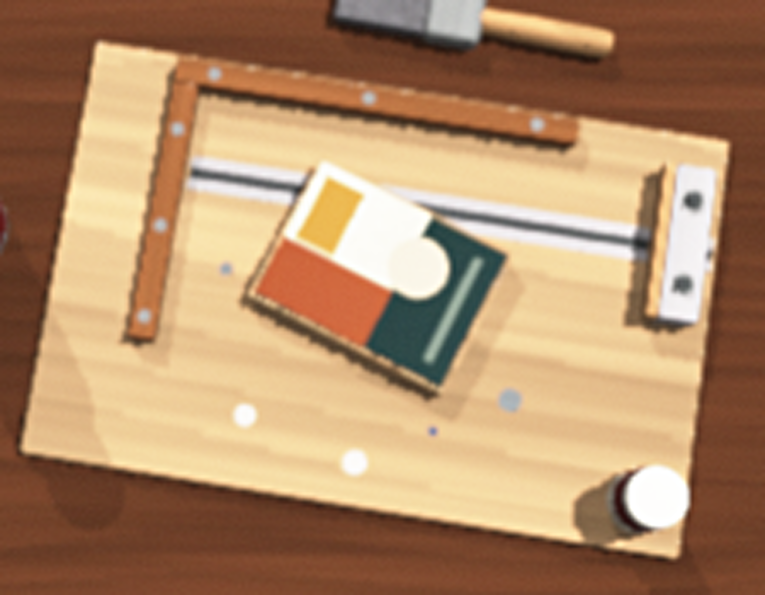

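```bash
cat >> h.py <<'E'
import json,os
def tob(P):  # world->board xy
    b=json.load(open("b.json")); d=np.atleast_2d(P)[:,:2]-b["o"]; c_,s_=np.cos(b["yaw"]),np.sin(b["yaw"])
    return d@np.array([[c_,-s_],[s_,c_]])
def tow(Q):
    b=json.load(open("b.json")); c_,s_=np.cos(b["yaw"]),np.sin(b["yaw"])
    return np.atleast_2d(Q)@np.array([[c_,s_],[-s_,c_]])+b["o"]
E
python3 - <<'E'
import cv2,numpy as np,json
from h import *
from rig import imaging
im=cv2.imread("pics/top0.png"); c=imaging.camera_info("top")
f=lambda p:(np.array(p)+.5)/3.4-.5+[240,130]
W=cast(c,f([(97,42),(730,142),(680,558),(20,455)]),12)[:,:2]
M=np.array([[150,230],[150,-230],[-150,-230],[-150,230]])
o=W.mean(0); A=W-o; yaw=np.arctan2((M[:,0]*A[:,1]-M[:,1]*A[:,0]).sum(),(M*A).sum())
json.dump(dict(o=o.tolist(),yaw=float(yaw)),open("b.json","w"))
print("board",o,yaw,"resid",(tob(W)-M).round(1).tolist())
# inner fence corner at fence top, etc
print("fence corner top",tob(cast(c,f([(199,92)]),28)).round(1))
P=cast(c,f([(320,163),(508,257),(438,385),(249,292)]),32)[:,:2]; Q=tob(P)
print("panel",Q.round(1).tolist(),"c",Q.mean(0),"yaw",np.degrees(np.arctan2(*(Q[0]-Q[1])))," ",[np.linalg.norm(Q[i]-Q[i-1]).round(1) for i in range(4)])
d=Q[0]-Q[1]; print("long axis angle from +y (ccw):",np.arctan2(-d[0],d[1]))
S=tob(cast(c,f([(676,166),(717,168),(697,324),(655,320)]),36)); print("stop",S.round(1).tolist())
print("jar top",tob(cast(c,f([(655,497)]),67)).round(1))
print("bowl",tob(cast(c,[(507,256)],48)).round(1),"can",tob(cast(c,[(213,175)],176)).round(1))
s=tow([[0,-270]]);print(s)
E
```

```text
board [537.17650595 -28.74171887] -0.1478613328835329 resid [[0.9, -0.2], [-0.3, -0.1], [0.6, 0.2], [-1.1, 0.1]]
fence corner top [[120.1 149.2]]
panel [[81.3, 57.1], [35.8, -81.4], [-60.1, -46.3], [-16.8, 91.2]] c [10.04384083  5.13269842] yaw 18.19091094497826   [np.float64(103.9), np.float64(145.8), np.float64(102.1), np.float64(144.1)]
long axis angle from +y (ccw): -0.3174912899269437
stop [[117.8, -188.2], [121.1, -216.8], [9.1, -215.7], [7.3, -186.7]]
jar top [[-116.  -194.1]]
bowl [[ -42.2 -364.2]] can [[  6.7 299.6]]
[[ 497.39925811 -295.79559088]]
```

```bash
cat > go.py <<'E'
import sys,numpy as np
from scipy.spatial.transform import Rotation as Ro
from rig import monitor
from h import *
# usage: go.py bx by z : shift/turn to board target, tool y along board +y, tool down
s=monitor.sense(); R=Ro.from_euler("xyz",s["tcp_rot"]); p=np.array(s["eef_pos"])
b=json.load(open("b.json")); bx,by,z=map(float,sys.argv[1:4])
T=np.r_[tow([[bx,by]])[0],z]; RT=Ro.from_euler("xyz",[np.pi,0,b["yaw"]+np.pi])
print("now board",tob(p).round(1).tolist(),"z",round(p[2],1),"t",round(s["clock"],2),"F",np.round(s["contact_force"],1))
print("shift",(R.inv().apply(T-p)/50).round(3),"turn",((R.inv()*RT).as_rotvec(degrees=True)/6).round(3))
E
python3 go.py -112 10 120
```

```text
now board [[-363.6, 549.7]] z 230.7 t 0.1 F [-0.4 -0.4  0.6]
shift [-7.809 -8.989  2.225] turn [-1.200e-02 -1.000e-03 -2.664e+00]
```

drive_tool(plan=[{"x":-0.6,"y":-0.7,"z":0,"az":-0.3,"hand":85},{"x":-1.2,"y":-1.4,"z":0,"az":-0.6,"hand":85},{"x":-1.8,"y":-2.1,"z":0,"az":-0.9,"hand":85},{"x":-2.4,"y":-2.8,"z":0,"az":-1.2,"hand":85},{"x":-3.0,"y":-3.5,"z":0,"az":-1.5,"hand":85},{"x":-3.6,"y":-4.2,"z":0,"az":-1.8,"hand":85},{"x":-4.2,"y":-4.9,"z":0,"az":-2.1,"hand":85},{"x":-4.8,"y":-5.6,"z":0,"az":-2.4,"hand":85}])

```text
invalid input
```

```bash
python3 go.py -112 10 120
```

```text
now board [[-363.6, 549.7]] z 230.7 t 0.1 F [-0.4 -0.4  0.6]
shift [-7.809 -8.989  2.225] turn [-1.200e-02 -1.000e-03 -2.664e+00]
```

drive_tool(plan=[{"x":-0.6,"y":-0.7,"z":0,"ax":0,"ay":0,"az":-0.3,"hand":85},{"x":-1.2,"y":-1.4,"z":0,"ax":0,"ay":0,"az":-0.6,"hand":85},{"x":-1.8,"y":-2.1,"z":0,"ax":0,"ay":0,"az":-0.9,"hand":85},{"x":-2.4,"y":-2.8,"z":0,"ax":0,"ay":0,"az":-1.2,"hand":85},{"x":-3.0,"y":-3.5,"z":0,"ax":0,"ay":0,"az":-1.5,"hand":85},{"x":-3.6,"y":-4.2,"z":0,"ax":0,"ay":0,"az":-1.8,"hand":85},{"x":-4.2,"y":-4.9,"z":0,"ax":0,"ay":0,"az":-2.1,"hand":85},{"x":-4.8,"y":-5.6,"z":0,"ax":0,"ay":0,"az":-2.4,"hand":85}])

```text
clock: 0.9
eef_pos: [361.2, 212.9, 231.2]
tcp_rot: [3.142, 0.0, 2.968]
contact_force: [1.1, -0.4, 1.0]
opening: 0.994
grasp_force: 0.0
```

```bash
python3 go.py -112 10 120
```

```text
now board [[-209.6, 213.1]] z 231.2 t 0.9 F [ 1.1 -0.4  1. ]
shift [-2.057 -4.01   2.225] turn [ 0.     0.001 -0.247]
```

drive_tool(plan=[{"x":-0.4,"y":-0.7,"z":0.4,"ax":0,"ay":0,"az":-0.1,"hand":85},{"x":-0.8,"y":-1.4,"z":0.8,"ax":0,"ay":0,"az":-0.2,"hand":85},{"x":-1.2,"y":-2.1,"z":1.2,"ax":0,"ay":0,"az":-0.25,"hand":85},{"x":-1.6,"y":-2.8,"z":1.6,"ax":0,"ay":0,"az":-0.25,"hand":85},{"x":-2.05,"y":-3.5,"z":2.0,"ax":0,"ay":0,"az":-0.25,"hand":85},{"x":-2.05,"y":-4.0,"z":2.2,"ax":0,"ay":0,"az":-0.25,"hand":85},{"x":-2.05,"y":-4.0,"z":2.2,"ax":0,"ay":0,"az":-0.25,"hand":85},{"x":-2.05,"y":-4.0,"z":2.2,"ax":0,"ay":0,"az":-0.25,"hand":85}])

```text
clock: 1.7
eef_pos: [427.0, -0.4, 121.0]
tcp_rot: [3.142, -0.001, 2.99]
contact_force: [1.2, 0.7, -0.2]
opening: 0.992
grasp_force: 0.0
```

```bash
python3 go.py -112 10 10
python3 - <<'E'
from rig import imaging; import cv2
cv2.imwrite("pics/scene1.png",imaging.grab_frame("scene")[200:420,180:440,::-1].repeat(3,0).repeat(3,1)[:600,:780])
E
```

```text
now board [[-113.2, 11.8]] z 121.0 t 1.7 F [ 1.2  0.7 -0.2]
shift [-0.026 -0.035  2.22 ] turn [ 0.    -0.01  -0.032]
```

View pics/scene1.png

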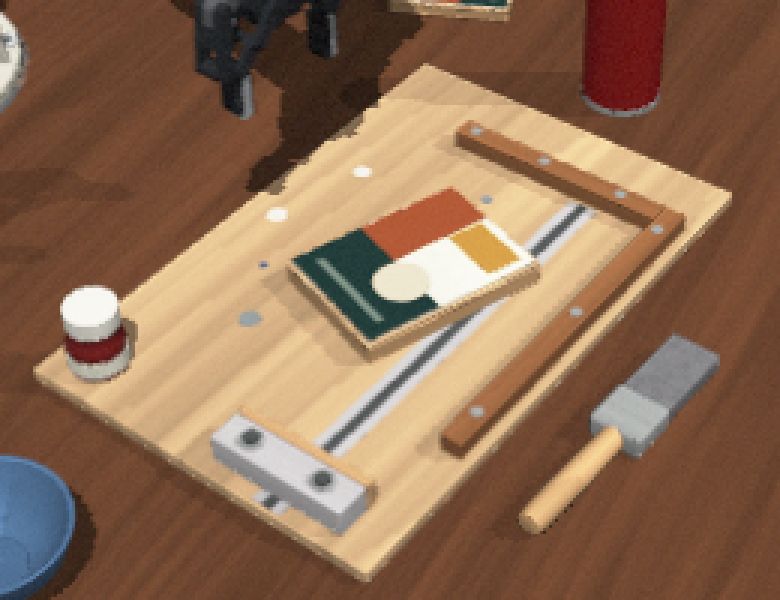

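The scene crop shows the open fingers above the near side of the board. Their tips are at about (240,115) and (325,50) in the crop, and the panel is untouched. I'll lower them and watch the force.

drive_tool(plan=[{"x":0,"y":0,"z":0.5,"ax":0,"ay":0,"az":0,"hand":85},{"x":0,"y":0,"z":1.0,"ax":0,"ay":0,"az":0,"hand":85},{"x":0,"y":0,"z":1.5,"ax":0,"ay":0,"az":0,"hand":85},{"x":0,"y":0,"z":1.8,"ax":0,"ay":0,"az":0,"hand":85},{"x":0,"y":0,"z":2.0,"ax":0,"ay":0,"az":0,"hand":85},{"x":0,"y":0,"z":2.0,"ax":0,"ay":0,"az":0,"hand":85}])

```text
clock: 2.35
eef_pos: [427.0, 0.7, 20.8]
tcp_rot: [-3.141, -0.001, 2.994]
contact_force: [0.6, 0.6, 0.1]
opening: 0.998
grasp_force: 0.0
```

```bash
python3 go.py -72 10 8;  python3 - <<'E'
from rig import imaging,monitor; import cv2
from h import *
s=monitor.sense(); p=s["eef_pos"]; c=imaging.camera_info("scene")
b=tob(p)[0]
im=imaging.grab_frame("scene")[:,:,::-1].copy()
for dz,col in((13,(0,255,0)),(0,(0,0,255))):
  for y in(-55,-43,43,55):
    for u in proj(c,[np.r_[tow([[b[0]+11,b[1]+y]])[0],p[2]+dz]]): cv2.circle(im,tuple(int(v) for v in u),0,col,-1)
cv2.imwrite("pics/scene2.png",cv2.resize(im[180:320,230:400],None,fx=4,fy=4,interpolation=0))
E
```

```text
now board [[-113.3, 12.9]] z 20.8 t 2.35 F [0.6 0.6 0.1]
shift [-0.826 -0.057  0.255] turn [-0.001 -0.01  -0.001]
```

View pics/scene2.png

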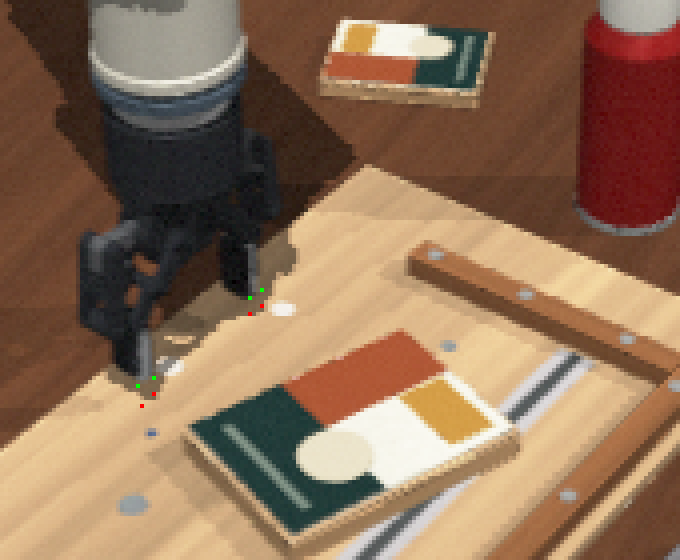

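The fingertips match the green marks, 13 mm behind the TCP. Lower and push.

drive_tool(plan=[{"x":-0.2,"y":0,"z":0.3,"ax":0,"ay":0,"az":0,"hand":85},{"x":-0.4,"y":0,"z":0.3,"ax":0,"ay":0,"az":0,"hand":85},{"x":-0.55,"y":0,"z":0.3,"ax":0,"ay":0,"az":0,"hand":85},{"x":-0.65,"y":0,"z":0.3,"ax":0,"ay":0,"az":0,"hand":85},{"x":-0.75,"y":0,"z":0.3,"ax":0,"ay":0,"az":0,"hand":85},{"x":-0.85,"y":0,"z":0.3,"ax":0,"ay":0,"az":0,"hand":85},{"x":-0.95,"y":0,"z":0.3,"ax":0,"ay":0,"az":0,"hand":85},{"x":-1.05,"y":0,"z":0.3,"ax":0,"ay":0,"az":0,"hand":85}])

```text
clock: 3.2
eef_pos: [479.1, -8.0, 6.2]
tcp_rot: [-3.141, -0.001, 2.992]
contact_force: [-1.2, 0.2, 0.1]
opening: 0.993
grasp_force: 0.7
```

drive_tool(plan=[{"x":-0.1,"y":0,"z":0,"ax":0,"ay":0,"az":0,"hand":85},{"x":-0.2,"y":0,"z":0,"ax":0,"ay":0,"az":0,"hand":85},{"x":-0.3,"y":0,"z":0,"ax":0,"ay":0,"az":0,"hand":85},{"x":-0.4,"y":0,"z":0,"ax":0,"ay":0,"az":0,"hand":85},{"x":-0.5,"y":0,"z":0,"ax":0,"ay":0,"az":0,"hand":85},{"x":-0.6,"y":0,"z":0,"ax":0,"ay":0,"az":0,"hand":85},{"x":-0.7,"y":0,"z":0,"ax":0,"ay":0,"az":0,"hand":85},{"x":-0.8,"y":0,"z":0,"ax":0,"ay":0,"az":0,"hand":85}])

```text
clock: 4.0
eef_pos: [519.2, -13.9, 6.3]
tcp_rot: [-3.142, 0.0, 2.992]
contact_force: [-0.5, -0.7, -0.1]
opening: 0.997
grasp_force: 0.5
```

```bash
python3 go.py 4 10 6;  python3 - <<'E'
from rig import imaging; import cv2
a=imaging.grab_frame("scene")[200:380,230:430,::-1]
b=imaging.grab_frame("top")[125:305,240:465,::-1]
import numpy as np
cv2.imwrite("pics/v3.png",cv2.resize(np.hstack([a,b]),None,fx=1.88,fy=1.88,interpolation=cv2.INTER_CUBIC))
E
```

```text
now board [[-19.9, 12.0]] z 6.3 t 4.0 F [-0.5 -0.7 -0.1]
shift [-0.479 -0.039  0.005] turn [-0.     0.001 -0.013]
```

View pics/v3.png

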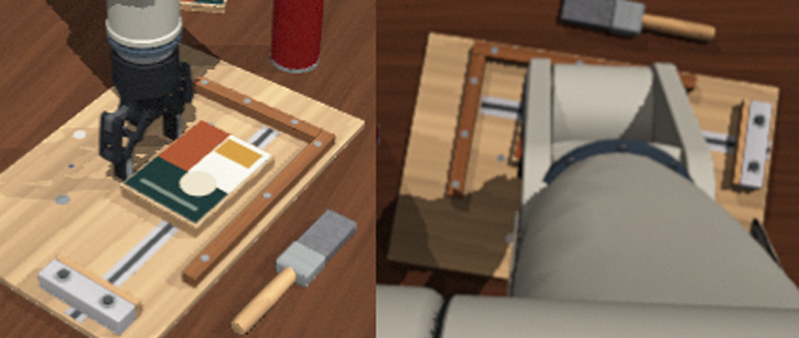

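The panel is now nearly square to the fences and sits against both fingers. The top view is blocked by the arm. I'll keep pushing, slowly, to the long fence.

drive_tool(plan=[{"x":-0.08,"y":0,"z":0,"ax":0,"ay":0,"az":0,"hand":85},{"x":-0.16,"y":0,"z":0,"ax":0,"ay":0,"az":0,"hand":85},{"x":-0.24,"y":0,"z":0,"ax":0,"ay":0,"az":0,"hand":85},{"x":-0.32,"y":0,"z":0,"ax":0,"ay":0,"az":0,"hand":85},{"x":-0.38,"y":0,"z":0,"ax":0,"ay":0,"az":0,"hand":85},{"x":-0.42,"y":0,"z":0,"ax":0,"ay":0,"az":0,"hand":85},{"x":-0.44,"y":0,"z":0,"ax":0,"ay":0,"az":0,"hand":85}])

```text
clock: 4.8
eef_pos: [540.7, -17.2, 6.3]
tcp_rot: [3.142, -0.0, 2.992]
contact_force: [-1.7, 0.4, -0.2]
opening: 0.994
grasp_force: 0.9
```

```bash
python3 go.py 4 10 6
```

```text
now board [[1.7, 12.0]] z 6.3 t 4.8 F [-1.7  0.4 -0.2]
shift [-0.045 -0.039  0.005] turn [ 0.    -0.001 -0.014]
```

drive_tool(plan=[{"x":-0.03,"y":0,"z":0,"ax":0,"ay":0,"az":0,"hand":85},{"x":-0.05,"y":0,"z":0,"ax":0,"ay":0,"az":0,"hand":85},{"x":-0.07,"y":0,"z":0,"ax":0,"ay":0,"az":0,"hand":85},{"x":-0.07,"y":0,"z":0,"ax":0,"ay":0,"az":0,"hand":85}])

```text
clock: 5.2
eef_pos: [542.7, -17.5, 6.1]
tcp_rot: [-3.141, -0.002, 2.992]
contact_force: [-5.9, 1.6, 3.3]
opening: 0.997
grasp_force: 2.8
```

The panel is seated on the long fence with 6 N. Now I'll back off and go behind the stop with the hand shut and turned 90°.

drive_tool(plan=[{"x":0.2,"y":0,"z":0,"ax":0,"ay":0,"az":0,"hand":85},{"x":0.7,"y":0,"z":0,"ax":0,"ay":0,"az":0,"hand":85},{"x":1.0,"y":0,"z":-0.5,"ax":0,"ay":0,"az":0,"hand":85},{"x":1.0,"y":0,"z":-1.3,"ax":0,"ay":0,"az":0,"hand":85},{"x":1.0,"y":0,"z":-2.1,"ax":0,"ay":0,"az":0,"hand":60},{"x":1.0,"y":0,"z":-2.4,"ax":0,"ay":0,"az":0,"hand":0}])

```text
clock: 5.8
eef_pos: [496.3, -10.3, 129.9]
tcp_rot: [3.141, 0.006, 2.992]
contact_force: [0.5, -0.6, -1.0]
opening: 0.683
grasp_force: 0.0
```

```bash
python3 go.py 65 -255 120
python3 - <<'E'
from rig import imaging; import cv2
for n in("top","scene"): cv2.imwrite(f"pics/{n}4.png",imaging.grab_frame(n)[:,:,::-1])
E
```

```text
now board [[-43.1, 12.3]] z 129.9 t 5.8 F [ 0.5 -0.6 -1. ]
shift [-2.169 -5.342  0.208] turn [ 0.006  0.057 -0.014]
```

drive_tool(plan=[{"x":-0.3,"y":-0.6,"z":0,"ax":0,"ay":0,"az":1.2,"hand":0},{"x":-0.6,"y":-1.3,"z":0,"ax":0,"ay":0,"az":2.5,"hand":0},{"x":-0.9,"y":-2.0,"z":0,"ax":0,"ay":0,"az":3.8,"hand":0},{"x":-1.2,"y":-2.7,"z":0,"ax":0,"ay":0,"az":5.1,"hand":0},{"x":-1.5,"y":-3.4,"z":0,"ax":0,"ay":0,"az":6.4,"hand":0},{"x":-1.8,"y":-4.1,"z":0,"ax":0,"ay":0,"az":7.7,"hand":0},{"x":-2.1,"y":-4.8,"z":0,"ax":0,"ay":0,"az":9.0,"hand":0},{"x":-2.17,"y":-5.34,"z":0,"ax":0,"ay":0,"az":10.0,"hand":0}])

```text
clock: 6.7
eef_pos: [562.6, -292.5, 124.8]
tcp_rot: [3.142, 0.0, 1.939]
contact_force: [0.1, 0.3, -0.9]
opening: -0.002
grasp_force: 0.0
```

drive_tool(plan=[{"x":0,"y":0,"z":0,"ax":0,"ay":0,"az":1.3,"hand":0},{"x":0,"y":0,"z":0,"ax":0,"ay":0,"az":2.6,"hand":0},{"x":0,"y":0,"z":0,"ax":0,"ay":0,"az":3.9,"hand":0},{"x":0,"y":0,"z":0,"ax":0,"ay":0,"az":5.0,"hand":0},{"x":0,"y":0,"z":0,"ax":0,"ay":0,"az":5.0,"hand":0}])

```text
clock: 7.2
eef_pos: [561.5, -290.1, 124.8]
tcp_rot: [-3.14, -0.0, 1.42]
contact_force: [0.2, -0.2, 0.3]
opening: -0.005
grasp_force: 0.0
```

```bash
sed -i 's/b\["yaw"\]+np.pi\]/b["yaw"]+np.pi-float((sys.argv+[0])[4])*np.pi\/2]/' go.py; python3 go.py 65 -255 20 1
python3 - <<'E'
import cv2,numpy as np
from h import *
from rig import imaging
im=cv2.imread("pics/top4.png");c=imaging.camera_info("top")
cv2.imwrite("pics/c4.png",cv2.resize(im[130:305,240:465],None,fx=3.4,fy=3.4,interpolation=cv2.INTER_CUBIC))
im=imaging.grab_frame("top")[:,:,::-1]
cv2.imwrite("pics/c5.png",cv2.resize(im[130:305,240:465],None,fx=3.4,fy=3.4,interpolation=cv2.INTER_CUBIC))
E
```

```text
now board [[62.6, -255.0]] z 124.8 t 7.2 F [ 0.2 -0.2  0.3]
shift [-1.000e-03  5.200e-02  2.096e+00] turn [-0.013 -0.004 -0.03 ]
```

View pics/c5.png

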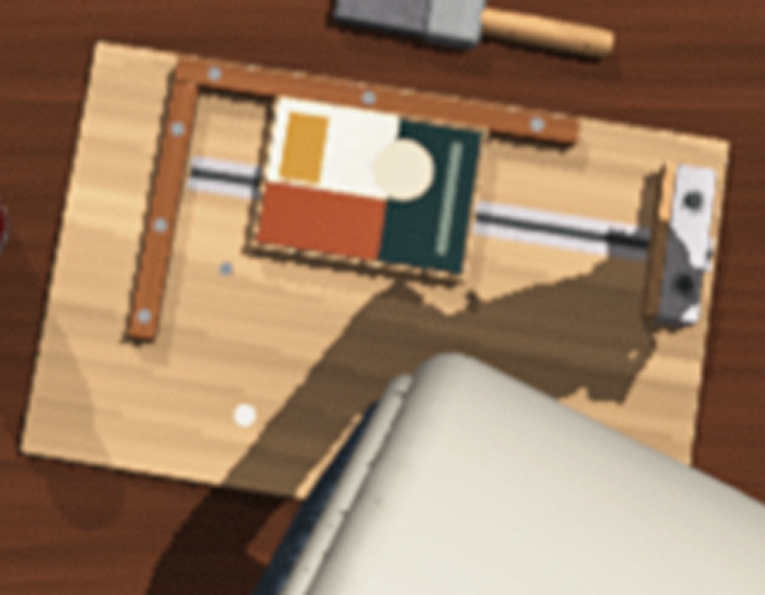

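The crop shows the panel square and flush on the long fence, spanning columns 260–482, and the stop untouched at (683,245). Lower the hand behind the stop and push.

drive_tool(plan=[{"x":0,"y":0,"z":0.5,"ax":0,"ay":0,"az":0,"hand":0},{"x":0,"y":0,"z":1.0,"ax":0,"ay":0,"az":0,"hand":0},{"x":0,"y":0,"z":1.5,"ax":0,"ay":0,"az":0,"hand":0},{"x":0,"y":0,"z":1.9,"ax":0,"ay":0,"az":0,"hand":0},{"x":0,"y":0.05,"z":2.1,"ax":0,"ay":0,"az":0,"hand":0},{"x":0,"y":0.05,"z":2.1,"ax":0,"ay":0,"az":0,"hand":0},{"x":0.2,"y":0.05,"z":2.1,"ax":0,"ay":0,"az":0,"hand":0},{"x":0.3,"y":0.05,"z":2.1,"ax":0,"ay":0,"az":0,"hand":0}])

```text
clock: 8.05
eef_pos: [567.6, -275.3, 22.3]
tcp_rot: [3.14, 0.0, 1.422]
contact_force: [-0.2, 0.3, -0.4]
opening: -0.0
grasp_force: 0.0
```

drive_tool(plan=[{"x":0.1,"y":0,"z":0,"ax":0,"ay":0,"az":0,"hand":0},{"x":0.2,"y":0,"z":0,"ax":0,"ay":0,"az":0,"hand":0},{"x":0.3,"y":0,"z":0,"ax":0,"ay":0,"az":0,"hand":0},{"x":0.4,"y":0,"z":0,"ax":0,"ay":0,"az":0,"hand":0},{"x":0.5,"y":0,"z":0,"ax":0,"ay":0,"az":0,"hand":0},{"x":0.6,"y":0,"z":0,"ax":0,"ay":0,"az":0,"hand":0},{"x":0.7,"y":0,"z":0,"ax":0,"ay":0,"az":0,"hand":0},{"x":0.8,"y":0,"z":0,"ax":0,"ay":0,"az":0,"hand":0}])

```text
clock: 8.85
eef_pos: [573.0, -236.1, 21.3]
tcp_rot: [3.141, 0.0, 1.421]
contact_force: [1.3, -2.0, 1.7]
opening: -0.001
grasp_force: 1.1
```

```bash
python3 go.py 65 -47 20 1
```

```text
now board [[66.0, -199.8]] z 21.3 t 8.85 F [ 1.3 -2.   1.7]
shift [ 3.057 -0.024  0.026] turn [ 0.004  0.001 -0.015]
```

drive_tool(plan=[{"x":0.12,"y":0,"z":0,"ax":0,"ay":0,"az":0,"hand":0},{"x":0.26,"y":0,"z":0,"ax":0,"ay":0,"az":0,"hand":0},{"x":0.4,"y":0,"z":0,"ax":0,"ay":0,"az":0,"hand":0},{"x":0.54,"y":0,"z":0,"ax":0,"ay":0,"az":0,"hand":0},{"x":0.68,"y":0,"z":0,"ax":0,"ay":0,"az":0,"hand":0},{"x":0.82,"y":0,"z":0,"ax":0,"ay":0,"az":0,"hand":0},{"x":0.96,"y":0,"z":0,"ax":0,"ay":0,"az":0,"hand":0},{"x":1.1,"y":0,"z":0,"ax":0,"ay":0,"az":0,"hand":0}])

```text
clock: 9.65
eef_pos: [581.1, -181.4, 21.3]
tcp_rot: [3.142, -0.0, 1.422]
contact_force: [1.1, -2.5, 0.4]
opening: -0.0
grasp_force: 1.1
```

drive_tool(plan=[{"x":0.1,"y":0,"z":0,"ax":0,"ay":0,"az":0,"hand":0},{"x":0.2,"y":0,"z":0,"ax":0,"ay":0,"az":0,"hand":0},{"x":0.3,"y":0,"z":0,"ax":0,"ay":0,"az":0,"hand":0},{"x":0.4,"y":0,"z":0,"ax":0,"ay":0,"az":0,"hand":0},{"x":0.5,"y":0,"z":0,"ax":0,"ay":0,"az":0,"hand":0},{"x":0.6,"y":0,"z":0,"ax":0,"ay":0,"az":0,"hand":0},{"x":0.7,"y":0,"z":0,"ax":0,"ay":0,"az":0,"hand":0},{"x":0.8,"y":0,"z":0,"ax":0,"ay":0,"az":0,"hand":0}])

```text
clock: 10.45
eef_pos: [586.9, -142.0, 21.3]
tcp_rot: [-3.142, 0.0, 1.422]
contact_force: [1.3, -2.1, -0.7]
opening: 0.006
grasp_force: 1.1
```

```bash
python3 go.py 65 -47 20 1
```

```text
now board [[65.9, -104.7]] z 21.3 t 10.45 F [ 1.3 -2.1 -0.7]
shift [ 1.155 -0.02   0.025] turn [-0.     0.    -0.013]
```

drive_tool(plan=[{"x":0.07,"y":0,"z":0,"ax":0,"ay":0,"az":0,"hand":0},{"x":0.14,"y":0,"z":0,"ax":0,"ay":0,"az":0,"hand":0},{"x":0.21,"y":0,"z":0,"ax":0,"ay":0,"az":0,"hand":0},{"x":0.28,"y":0,"z":0,"ax":0,"ay":0,"az":0,"hand":0},{"x":0.35,"y":0,"z":0,"ax":0,"ay":0,"az":0,"hand":0},{"x":0.42,"y":0,"z":0,"ax":0,"ay":0,"az":0,"hand":0},{"x":0.49,"y":0,"z":0,"ax":0,"ay":0,"az":0,"hand":0},{"x":0.56,"y":0,"z":0,"ax":0,"ay":0,"az":0,"hand":0}])

```text
clock: 11.25
eef_pos: [591.1, -114.5, 21.3]
tcp_rot: [-3.142, -0.0, 1.421]
contact_force: [0.6, -3.9, -1.0]
opening: 0.002
grasp_force: 1.9
```

drive_tool(plan=[{"x":0.07,"y":0,"z":0,"ax":0,"ay":0,"az":0,"hand":0},{"x":0.14,"y":0,"z":0,"ax":0,"ay":0,"az":0,"hand":0},{"x":0.21,"y":0,"z":0,"ax":0,"ay":0,"az":0,"hand":0},{"x":0.28,"y":0,"z":0,"ax":0,"ay":0,"az":0,"hand":0},{"x":0.35,"y":0,"z":0,"ax":0,"ay":0,"az":0,"hand":0},{"x":0.42,"y":0,"z":0,"ax":0,"ay":0,"az":0,"hand":0},{"x":0.48,"y":0,"z":0,"ax":0,"ay":0,"az":0,"hand":0}])

```text
clock: 11.95
eef_pos: [594.7, -90.7, 21.2]
tcp_rot: [-3.142, -0.0, 1.422]
contact_force: [1.9, -4.0, -1.0]
opening: -0.002
grasp_force: 1.8
```

```bash
python3 go.py 65 -47 20 1
```

```text
now board [[66.0, -52.8]] z 21.2 t 11.95 F [ 1.9 -4.  -1. ]
shift [ 0.116 -0.02   0.025] turn [-0.001 -0.    -0.013]
```

drive_tool(plan=[{"x":0.03,"y":0,"z":0,"ax":0,"ay":0,"az":0,"hand":0},{"x":0.06,"y":0,"z":0,"ax":0,"ay":0,"az":0,"hand":0},{"x":0.09,"y":0,"z":0,"ax":0,"ay":0,"az":0,"hand":0},{"x":0.11,"y":0,"z":0,"ax":0,"ay":0,"az":0,"hand":0},{"x":0.13,"y":0,"z":0,"ax":0,"ay":0,"az":0,"hand":0},{"x":0.13,"y":0,"z":0,"ax":0,"ay":0,"az":0,"hand":0}])

```text
clock: 12.55
eef_pos: [595.6, -84.5, 21.3]
tcp_rot: [-3.142, -0.0, 1.421]
contact_force: [0.9, -3.0, -0.4]
opening: 0.003
grasp_force: 1.1
```

drive_tool(plan=[{"x":0.02,"y":0,"z":0,"ax":0,"ay":0,"az":0,"hand":0},{"x":0.04,"y":0,"z":0,"ax":0,"ay":0,"az":0,"hand":0},{"x":0.04,"y":0,"z":0,"ax":0,"ay":0,"az":0,"hand":0}])

```text
clock: 12.85
eef_pos: [595.8, -83.3, 21.3]
tcp_rot: [-3.142, 0.001, 1.422]
contact_force: [-0.5, -7.6, -1.5]
opening: -0.004
grasp_force: 3.9
```

drive_tool(plan=[{"x":0.02,"y":0,"z":0,"ax":0,"ay":0,"az":0,"hand":0},{"x":0.03,"y":0,"z":0,"ax":0,"ay":0,"az":0,"hand":0},{"x":0.03,"y":0,"z":0,"ax":0,"ay":0,"az":0,"hand":0}])

```text
clock: 13.15
eef_pos: [595.8, -83.2, 21.3]
tcp_rot: [-3.142, 0.003, 1.422]
contact_force: [-1.0, -17.2, -0.8]
opening: 0.003
grasp_force: 8.2
```

```bash
python3 go.py 65 -80 20 1
```

```text
now board [[66.0, -45.2]] z 21.3 t 13.15 F [ -1.  -17.2  -0.8]
shift [-0.696 -0.02   0.028] turn [-0.001  0.026 -0.004]
```

The stop is firm with 17 N. Back off, rise and look.

drive_tool(plan=[{"x":-0.2,"y":0,"z":0,"ax":0,"ay":0,"az":0,"hand":0},{"x":-0.7,"y":0,"z":0,"ax":0,"ay":0,"az":0,"hand":0},{"x":-1.0,"y":0,"z":-0.6,"ax":0,"ay":0,"az":0,"hand":0},{"x":-1.6,"y":0,"z":-1.4,"ax":0,"ay":0,"az":0,"hand":0},{"x":-2.4,"y":0,"z":-2.2,"ax":0,"ay":0,"az":0,"hand":0},{"x":-3.2,"y":0,"z":-2.4,"ax":0,"ay":0,"az":0,"hand":0},{"x":-4.0,"y":0,"z":-2.4,"ax":0,"ay":0,"az":0,"hand":0},{"x":-4.2,"y":0,"z":-2.4,"ax":0,"ay":0,"az":0,"hand":0}])

```text
clock: 13.95
eef_pos: [564.5, -292.2, 142.3]
tcp_rot: [3.14, 0.001, 1.419]
contact_force: [0.2, 0.2, 0.5]
opening: 0.002
grasp_force: 0.0
```

```bash
python3 go.py -25 75 130 0
python3 - <<'E'
from rig import imaging; import cv2
im=imaging.grab_frame("top")[:,:,::-1]; cv2.imwrite("pics/top6.png",im)
cv2.imwrite("pics/c6.png",cv2.resize(im[130:280,245:400],None,fx=4,fy=4,interpolation=cv2.INTER_CUBIC))
cv2.imwrite("pics/scene6.png",imaging.grab_frame("scene")[:,:,::-1])
E
```

```text
now board [[65.8, -256.5]] z 142.3 t 13.95 F [0.2 0.2 0.5]
shift [ 6.623 -1.843  0.239] turn [ 9.0000e-03  1.8000e-02 -1.5039e+01]
```

View pics/c6.png

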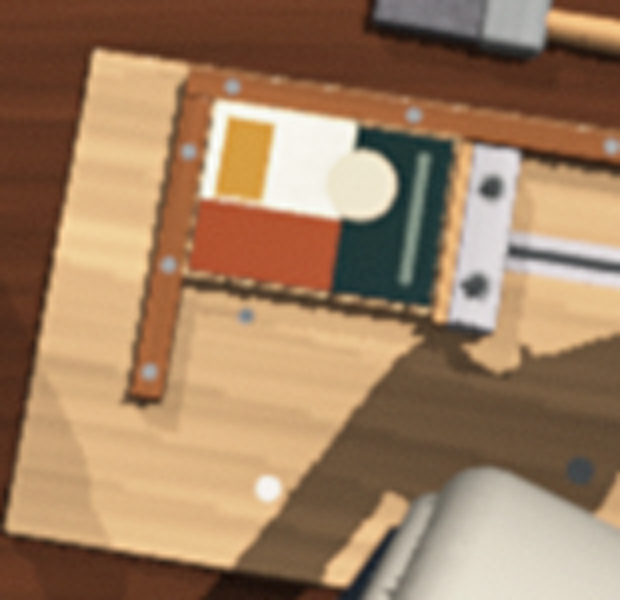

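The crop shows the panel flush in the corner at (200,90), with the stop's wooden face against its free side at column ~450. I'll give it one confirming nudge towards the long fence with both fingertips.

drive_tool(plan=[{"x":0.8,"y":-0.3,"z":0,"ax":0,"ay":0,"az":-1.2,"hand":0},{"x":1.6,"y":-0.6,"z":0,"ax":0,"ay":0,"az":-2.5,"hand":0},{"x":2.4,"y":-0.9,"z":0,"ax":0,"ay":0,"az":-3.8,"hand":0},{"x":3.2,"y":-1.3,"z":0,"ax":0,"ay":0,"az":-5.1,"hand":0},{"x":4.0,"y":-1.7,"z":0,"ax":0,"ay":0,"az":-6.4,"hand":85},{"x":4.8,"y":-2.1,"z":0,"ax":0,"ay":0,"az":-7.7,"hand":85},{"x":5.6,"y":-2.2,"z":0,"ax":0,"ay":0,"az":-9.0,"hand":85},{"x":6.4,"y":-2.2,"z":0,"ax":0,"ay":0,"az":-10.2,"hand":85}])

```text
clock: 14.85
eef_pos: [501.5, 47.1, 140.9]
tcp_rot: [-3.141, -0.002, 2.496]
contact_force: [0.8, -0.2, -0.2]
opening: 0.676
grasp_force: 0.0
```

drive_tool(plan=[{"x":0,"y":0,"z":0,"ax":0,"ay":0,"az":-1.3,"hand":85},{"x":0,"y":0,"z":0,"ax":0,"ay":0,"az":-2.6,"hand":85},{"x":0,"y":0,"z":0,"ax":0,"ay":0,"az":-3.9,"hand":85},{"x":0,"y":0,"z":0,"ax":0,"ay":0,"az":-4.8,"hand":85},{"x":0,"y":0,"z":0,"ax":0,"ay":0,"az":-4.8,"hand":85}])

```text
clock: 15.35
eef_pos: [502.6, 45.5, 140.8]
tcp_rot: [3.141, -0.002, 2.995]
contact_force: [0.6, -0.1, 0.0]
opening: 0.996
grasp_force: 0.0
```

```bash
python3 go.py -35 72 8 0
```

```text
now board [[-45.1, 68.3]] z 140.8 t 15.35 F [ 0.6 -0.1  0. ]
shift [-0.207  0.072  2.657] turn [ 0.003 -0.015  0.012]
```

drive_tool(plan=[{"x":0,"y":0,"z":0.7,"ax":0,"ay":0,"az":0,"hand":85},{"x":0,"y":0,"z":1.4,"ax":0,"ay":0,"az":0,"hand":85},{"x":0,"y":0,"z":2.1,"ax":0,"ay":0,"az":0,"hand":85},{"x":0,"y":0,"z":2.5,"ax":0,"ay":0,"az":0,"hand":85},{"x":0,"y":0,"z":2.67,"ax":0,"ay":0,"az":0,"hand":85},{"x":-0.2,"y":0,"z":2.67,"ax":0,"ay":0,"az":0,"hand":85},{"x":-0.5,"y":0,"z":2.67,"ax":0,"ay":0,"az":0,"hand":85},{"x":-0.75,"y":0,"z":2.67,"ax":0,"ay":0,"az":0,"hand":85}])

```text
clock: 16.15
eef_pos: [543.2, 38.7, 9.2]
tcp_rot: [3.141, 0.003, 2.992]
contact_force: [-0.3, 0.2, 0.8]
opening: 0.999
grasp_force: 0.0
```

drive_tool(plan=[{"x":-0.08,"y":0,"z":0,"ax":0,"ay":0,"az":0,"hand":85},{"x":-0.15,"y":0,"z":0,"ax":0,"ay":0,"az":0,"hand":85},{"x":-0.19,"y":0,"z":0,"ax":0,"ay":0,"az":0,"hand":85},{"x":-0.19,"y":0,"z":0,"ax":0,"ay":0,"az":0,"hand":85}])

```text
clock: 16.55
eef_pos: [550.1, 37.0, 7.9]
tcp_rot: [-3.142, -0.0, 2.992]
contact_force: [-0.3, -0.8, 0.1]
opening: 0.995
grasp_force: 0.0
```

```bash
python3 go.py 4 72 8 0
```

```text
now board [[3.1, 66.9]] z 7.9 t 16.55 F [-0.3 -0.8  0.1]
shift [-0.018  0.101 -0.002] turn [-0.    -0.001 -0.015]
```

drive_tool(plan=[{"x":-0.02,"y":0,"z":0,"ax":0,"ay":0,"az":0,"hand":85},{"x":-0.03,"y":0,"z":0,"ax":0,"ay":0,"az":0,"hand":85},{"x":-0.04,"y":0,"z":0,"ax":0,"ay":0,"az":0,"hand":85},{"x":-0.04,"y":0,"z":0,"ax":0,"ay":0,"az":0,"hand":85}])

```text
clock: 16.95
eef_pos: [551.0, 36.8, 7.6]
tcp_rot: [-3.141, -0.002, 2.992]
contact_force: [-5.3, 1.4, 3.6]
opening: 0.995
grasp_force: 2.6
```

```bash
python3 go.py 4 72 8 0
```

```text
now board [[4.0, 66.8]] z 7.6 t 16.95 F [-5.3  1.4  3.6]
shift [ 0.001  0.103 -0.008] turn [-0.003 -0.02  -0.016]
```

The contact comes at the same place as before (x ≈ 4), so the panel is still flush on the long fence. Retreat.

drive_tool(plan=[{"x":0.2,"y":0,"z":0,"ax":0,"ay":0,"az":0,"hand":85},{"x":0.7,"y":0,"z":0,"ax":0,"ay":0,"az":0,"hand":85},{"x":1.2,"y":0,"z":-0.6,"ax":0,"ay":0,"az":0,"hand":85},{"x":1.8,"y":0,"z":-1.4,"ax":0,"ay":0,"az":0,"hand":85},{"x":2.4,"y":0,"z":-2.2,"ax":0,"ay":0,"az":0,"hand":85},{"x":2.8,"y":0.5,"z":-3.0,"ax":0,"ay":0,"az":0,"hand":85},{"x":3.0,"y":1.0,"z":-3.2,"ax":0,"ay":0,"az":0,"hand":85},{"x":3.0,"y":1.0,"z":-3.2,"ax":0,"ay":0,"az":0,"hand":85}])

```text
clock: 17.75
eef_pos: [412.0, 110.8, 170.2]
tcp_rot: [3.139, 0.006, 2.994]
contact_force: [0.6, 0.4, -0.2]
opening: 0.997
grasp_force: 0.0
```

Run:
```python
from rig import imaging; import cv2,numpy as np
a=imaging.grab_frame("scene")[190:390,220:430,::-1]
b=imaging.grab_frame("top")[120:320,240:465,::-1]
cv2.imwrite("pics/c7.png",cv2.resize(np.hstack([a,b]),None,fx=1.83,fy=1.83,interpolation=cv2.INTER_CUBIC))
```

```text
(no output)
```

View pics/c7.png

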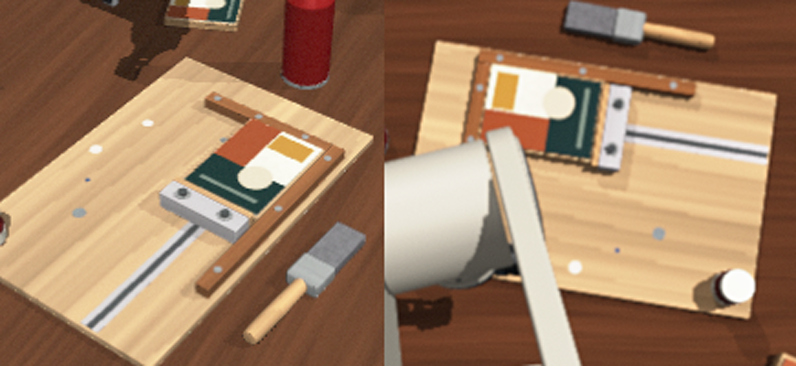

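Both views show the panel flush in the corner with the stop against it, the hand clear and the other objects in place. Handing in.

```bash
python3 -c "
from rig import r; print(r.sign_off())"
```

```text
the job is handed in; nothing more can be done
None
```

I handed the job in at about 18 s: the panel is flush in the fence corner with the stop's wooden face against its free side, and the hand is clear. I checked this by push forces and camera views; sign-off gave no verdict.

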